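Uncover the check-ball tray and hold it over the assembly plate

TASK

First lift the bent-sheet cover off the ball pocket of the parts tray and hang it astride the horizontal bar of the rail, letting go of it there. Then pick the tray up by its black post, keeping it level enough that the loose steel ball never leaves its pocket, and finish while still holding it, still and level, with the ball over the middle of the round steel plate and the tray's underside about 12 cm above the bench. Leave the spray can, coupling, wrench and jar alone.

Things in the scene. Friction and masses are not known exactly. Their poses are not given: they have to be found in the camera images.
- tray: Aluminium parts tray, 190 (x) x 84 (y) mm, 8 mm thick deck, 12 mm high lip round the edge, 0.35 kg, balanced about its middle (with the ball in it). Origin: centre of the underside, z up. In the middle stands the black post it is carried by: 40 mm along x, 14 mm along y, its top 68 mm above the underside. The ball pocket is at +x; at the -x end a fixed steel valve seat, 40 mm in diameter, stands up to 32 mm above the underside.
- tray_pocket (a point): Centre of the ball pocket, 58 mm from the tray's middle towards its +x, at the height of the resting ball's centre (19 mm above the tray's underside). The pocket is a flat spot inside a ring of 34 mm inner and 42 mm outer diameter, 3.5 mm high: the ball rolls freely in it by up to 9 mm off-centre.
- ball_center (a point): Centre of the loose steel ball, 22 mm in diameter, 44 g, lying in the tray's pocket.
- cover: Grey bent-sheet cover (0.12 kg) standing over the pocket on the tray's deck: an upside-down channel 60 mm long (x) and 52 mm wide (y), sheet 3 mm, inner width 46 mm, open at both x ends and below, side walls 44 mm high, a gable roof sloping 25 degrees. On the ridge stands a black grip fin, 44 mm along x, 10 mm along y, from 56 to 92 mm above the feet. Origin: centre between the feet, at their underside; z up.
- cover_ridge (a point): Middle of the inside of the cover's ridge, 53 mm above the feet: what rests on the bar when it hangs.
- rail: Fixed steel rail: a round horizontal bar of 12 mm diameter and 220 mm length along its own y, on a post at each end. Origin at the bench under the middle, z up.
- rail_mid (a point): Middle of the rail's bar, on the bar's axis, 170 mm above the bench; axes as the rail's.
- plate: Fixed round steel assembly plate lying on the bench, 160 mm in diameter, 16 mm high. Origin: centre of the underside.
- spray_can: White spray can, 60 mm in diameter, 170 mm high, standing; a bystander. Origin: centre of the underside.
- coupling: Stepped steel hose coupling, 44 mm in diameter, 50 mm high, standing; a bystander. Origin: centre of the underside.
- wrench: Steel wrench, 170 mm long, lying along its own x; a bystander. Origin: under its middle.
- jar: Amber jar with steel lid, 64 mm in diameter, 80 mm high, standing; a bystander. Origin: centre of the underside.
Things that resemble listed ones, but are neither listed nor needed, are in the scene too. Leave any yellow look-alike of the tray alone. Of the things that look like the plate, the larger one is meant.

How it is judged:
On the way, in this order (a step that is already met when the one before it is completed fails the run):
1. the cover hangs astride the rail's bar, let go, with the tray still on the bench (x of cover_ridge in the frame of rail_mid between -0.02 and 0.02 m and y of cover_ridge in the frame of rail_mid between -0.075 and 0.075 m and z of cover_ridge in the frame of rail_mid between -0.006 and 0.02 m and contact force between cover and rail above 0.3 N and angle between cover's own z axis and vertical below 0.6 rad and contact force between cover and the fingers below 0.05 N and linear speed of cover below 0.05 m/s and height (world z) of tray below 0.01 m), for 0.3 s.
2. the tray is carried clear of the bench with the ball in its pocket, the cover still hanging (x of cover_ridge in the frame of rail_mid between -0.02 and 0.02 m and y of cover_ridge in the frame of rail_mid between -0.075 and 0.075 m and z of cover_ridge in the frame of rail_mid between -0.006 and 0.02 m and contact force between cover and rail above 0.3 N and angle between cover's own z axis and vertical below 0.6 rad and contact force between cover and the fingers below 0.05 N and linear speed of cover below 0.05 m/s and distance between ball_center and tray_pocket below 0.02 m and height (world z) of tray above 0.05 m), for 0.2 s.
At the end, for the whole second after the job is handed in: Fingers hold the tray still, level within 0.1 rad, underside 90-155 mm above the bench, off plate and rail, ball in pocket and within 35 mm (level) of the plate's centre; the cover hangs by its ridge within 75 mm of the bar's middle, upright within 0.6 rad, still, untouched (x of cover_ridge in the frame of rail_mid between -0.02 and 0.02 m and y of cover_ridge in the frame of rail_mid between -0.075 and 0.075 m and z of cover_ridge in the frame of rail_mid between -0.006 and 0.02 m and contact force between cover and rail above 0.3 N and angle between cover's own z axis and vertical below 0.6 rad and contact force between cover and the fingers below 0.05 N and linear speed of cover below 0.05 m/s and distance between ball_center and tray_pocket below 0.02 m and height (world z) of tray between 0.09 and 0.155 m and angle between tray's own z axis and vertical below 0.1 rad and horizontal distance between ball_center and plate below 0.035 m and contact force between the fingers and tray above 2 N and contact force between tray and plate below 0.05 N and contact force between tray and rail below 0.05 N and linear speed of tray below 0.03 m/s and angular speed of tray below 0.15 rad/s); the arm keeps its last pose, push and grip.
It fails at once if the ball leaves its pocket (distance between ball_center and tray_pocket above 0.022 m).
It fails at once if the spray can is moved by more than 25 mm (distance of spray_can from where it was at the start of the episode above 0.025 m).
It fails at once if the hose coupling is moved by more than 25 mm (distance of coupling from where it was at the start of the episode above 0.025 m).
It fails at once if the wrench is moved by more than 25 mm (distance of wrench from where it was at the start of the episode above 0.025 m).
It fails at once if the jar is moved by more than 25 mm (distance of jar from where it was at the start of the episode above 0.025 m).
It also fails if it takes over 61 s, if anything falls off the work surface, if the arm or the gripper's body presses on something with over 40 N, if the wrist force passes 120 N, or if a joint passes its speed limit or range.

ROBOT

A 6-joint arm with a two-finger parallel gripper is mounted at the origin on the work surface. World frame = base frame: x ahead of the robot, y to its left, z up, the work surface at z = 0. Lengths are in m, angles in rad, forces in N, time in s.
With the tool pointing down it reaches from about 0.25 to 0.8 m from the base axis. Payload 3.9 kg.
Tool frame: the origin (TCP) lies at the very end of the fingers, on their centre line; the grasp point (between the pads) lies 19 mm behind it (grasp_offset is the distance from the TCP to the grasp point, in m); z points along the fingers, y is the line along which they close (so a half turn about z gives the same grasp; the last joint's range is limited). The gripper opens to 85 mm and grips with 20 to 120 N. Pads are 22 mm wide; open, the fingers measure 114 mm over their backs; the gripper's body (76 mm by 85 mm) begins 54 mm behind the grasp point. The pads swing forward as they close: fully open they stand 13 mm farther back than shut.
Start: joints at [1.158, 0.26, -0.138, 1.173, 0, 1.571], TCP at [0.211, 0.481, 0.231] pointing down, gripper open.
Joint ranges: [-2.78, 2.78], [-0.83, 1.72], [-1.28, 1.37], [-1.9, 2.12], [-1.57, 1.48], [-3.14, 3.14]. Speed limits (rad/s): [2.57, 2.57, 3.14, 3.14, 3.14, 3.14].

INTERFACE

Orientations are given as a rotation vector (axis times angle).
In Python, from rig import read_state, read_camera, camera_model, close_job, grasp_offset gives the robot as it stands.
- The arm moves only by the shell command python3 -m handwheel 'ROWS' [OPENING] [FORCE]. ROWS is JSON, a list of rows, each a list of 6 numbers: the shift along the tool's x, y, z each as a share of 0.06 m, from -1 to 1, then the turn, a rotation vector about the tool's x, y, z each as a share of 0.12 rad, from -1 to 1. A call has 1 to 10 rows; each row shifts and turns the commanded pose from where the row before left it, along the tool's axes as they then stand; what a row does not reach is not made up. A row lasts 1/8 s, in which the tool goes at most 62.5 mm and 10.7 degrees, less where a joint would pass 70% of its speed; a pose out of reach is approached as far as the arm can. A call with a number of a shift or a turn outside -1 to 1 is refused whole. A call with a gripper value outside its range is refused whole. OPENING is the finger opening in mm, from 0 to 85.4, set as the call begins (- or left out, the last holds). The fingers move at their own pace and stop on an object; FORCE is the grip in N (left out, the last holds). Time passes only in rows, so rows that do not move let the fingers close. It gives the time, the measured TCP pose, the force, the opening and the grip force at its end, in the units of the state.
- read_state(): the state, without advancing time (a new reading comes with each control period).
- read_camera(name): name is "side" or "top" or "wrist"; returns (picture, depth): 400x640x3 uint8, blue, green, red; 400x640 float32, m along the optical axis (not along the pixel's ray), 0 where there is no reading.
- camera_model(name): a dict with "vfov" (degrees; the focal length in pixels is half the picture's height over the tangent of half this angle, whatever the lens; pixels are square), "cx", "cy" (the principal point, pixels), "xyz" and "rotation" of the camera in the world. Camera axes: x right, y down, z forward; pixel columns grow to the right and rows downward; lengths in m; the calibration is good to about 2 mm. A picture is of the moment at which its call begins: read the wrist's pose just before it. camera_model takes no time and is no camera call; for the wrist camera it gives the pose at the moment of the call.
- close_job(): hands the job in; it is judged then, once.
The state is a dict: "t": time; "joints": joint angles; "qvel": joint speeds; "joint_torque": joint torques, N m; "ee_pos": TCP position; "tool_rot": TCP orientation; "contact_force": force on the tool from outside, world axes, zero at the start; "ft_torque": the same for the moment, N m; "opening": finger opening in m; "grasp_force": force on a finger pad.
Only numpy, scipy, OpenCV 4.12 (cv2) and the standard library are available. Lean on these libraries where they do the work, as an engineer would, in place of code of your own. Each camera call takes 0.05 s, during which the arm holds its last target. There are 200 camera calls.

## Working session

There is one attempt and no reset: what is moved stays moved. The work goes in short steps, Python scripts to look and compute and a shell command to move; the robot and the scene stay as the last step left them, time stands still between calls to the robot, and variables do not carry over. Pictures are saved under pics/ and viewed, at most 10 in all, crops included, and the job is handed in when it is done.

```bash
mkdir -p pics
cat > h.py <<'E'
import numpy as np, cv2
from rig import *
from scipy.spatial.transform import Rotation as R
def rot(m):
    r=np.array(m["rotation"],float)
    return r if r.shape==(3,3) else (R.from_rotvec(r).as_matrix() if r.size==3 else R.from_quat(r).as_matrix())
def pts(d,m):
    f=200/np.tan(np.radians(m["vfov"])/2); v,u=np.mgrid[0:400,0:640]
    c=np.stack([(u-m["cx"])/f*d,(v-m["cy"])/f*d,d],-1)
    return c@rot(m).T+np.array(m["xyz"])
def ray(u,v,m,z):
    f=200/np.tan(np.radians(m["vfov"])/2)
    r=rot(m)@np.array([(u-m["cx"])/f,(v-m["cy"])/f,1]); o=np.array(m["xyz"])
    return o+r*(z-o[2])/r[2]
E
python3 - <<'E'
from h import *
ims=[]
for n in ["top","side","wrist"]:
    m=camera_model(n); p,d=read_camera(n); print(n,m); cv2.imwrite(f"pics/{n}0.png",p); np.savez(f"{n}0.npz",p=p,d=d,P=pts(d,m),**{k:np.array(m[k]) for k in m if k!='lens' and not isinstance(m[k],str)})
print(read_state(),grasp_offset)
E
```

```text
top {'vfov': 49.029789749096224, 'cx': 314.11516643530575, 'cy': 199.03945296746625, 'xyz': array([0.37032188, 0.02211802, 1.34934894]), 'rotation': array([-2.1651262 ,  2.14626336, -0.15563845])}
side {'vfov': 46.44688766906523, 'cx': 325.6211959174541, 'cy': 198.78756067765457, 'xyz': array([ 0.26912491, -1.02801334,  1.11277234]), 'rotation': array([-2.30623574,  0.26321685, -0.12089132])}
wrist {'vfov': 62.30112901898716, 'cx': 318.24263672102563, 'cy': 198.34487665873428, 'xyz': array([0.14584803, 0.50879488, 0.37435482]), 'rotation': array([2.42225651, 1.58323105, 0.22637712])}
{'t': 0.15, 'joints': array([ 1.15799726e+00,  2.60538610e-01, -1.39037406e-01,  1.17270675e+00,
       -1.23197155e-05,  1.57082762e+00]), 'qvel': array([ 0.00185378, -0.00307435,  0.00299371, -0.0005225 , -0.00047057,
        0.00040063]), 'joint_torque': array([-9.08403285e-05, -4.06006086e+01,  2.54165930e+01,  1.26283927e-02,
        7.69697607e-06, -3.23961061e-06]), 'ee_pos': array([0.21041687, 0.48043446, 0.23066661]), 'tool_rot': array([-6.43817133e-01, -3.07461553e+00,  2.28909661e-03]), 'contact_force': array([-0.24760281, -0.01393304, -0.97173643]), 'ft_torque': array([ 0.01490766, -0.06115344, -0.01041348]), 'grasp_force': 0.0, 'opening': 0.0855353685719648} 0.0187
```

View pics/top0.png

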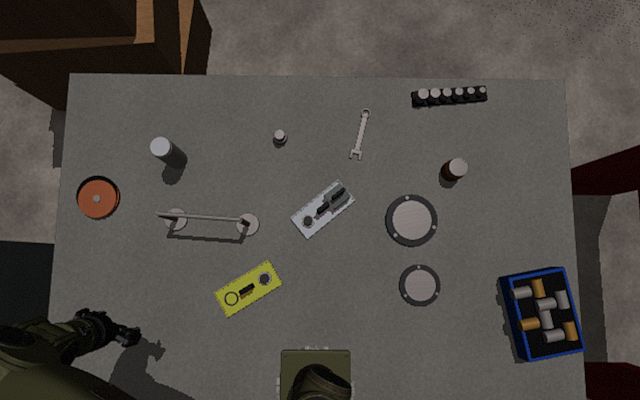

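View pics/side0.png

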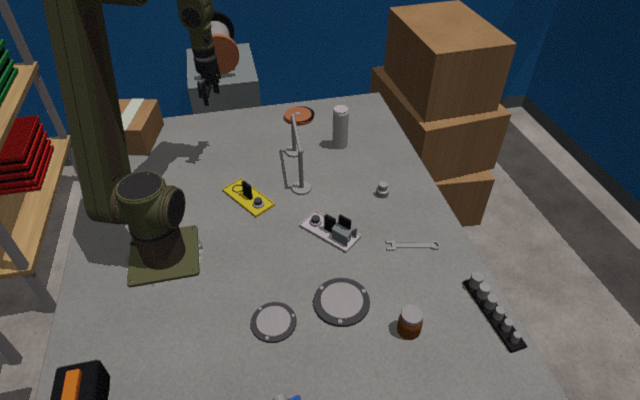

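The top view shows the aluminium tray at (323,209), with its seat at (307,221) and the covered end at (337,195). A yellow look-alike lies at (249,289). The plate candidates are at (412,220), which is larger and so the one meant, and (420,285), which is smaller. The rail bar runs from (160,215) to (245,219). Next I'll measure these and check them in one crop.

Run:
```python
from h import *
z=np.load("top0.npz"); p,P,d=z['p'],z['P'],z['d']
m=camera_model("top"); Z=P[...,2]
g=p.max(2).astype(int)
def box(u0,v0,u1,v1):
    b=np.zeros((400,640),bool); b[v0:v1,u0:u1]=1; return b
print("bench z",np.median(Z[140:180,200:260]))
T=box(285,170,365,245)
def rc(mask,z,n):
    v,u=np.nonzero(mask); q=np.array([ray(a,b,m,z)[:2] for a,b in zip(u,v)],np.float32)
    r=cv2.minAreaRect(q); 
    c=q-q.mean(0); w,V=np.linalg.eigh(c.T@c); print(n,len(q),"mean",q.mean(0),"rect",r,"axis",np.degrees(np.arctan2(V[1,1],V[0,1])))
hsv=cv2.cvtColor(p,cv2.COLOR_BGR2HSV)
print("tray z hist",np.histogram(Z[T],bins=[-.02,.004,.01,.016,.03,.05,.06,.064,.072,.08,.09,.096,.105,.12])[0])
for n,lo,hi,zz in [("tray lip",.006,.2,.012),("post",.055,.073,.068),("fin",.085,.115,.100)]:
    mk=T&(Z>lo)&(Z<hi)
    if n=="post" or n=="fin": mk&=(g<60)
    rc(mk,zz,n)
B=box(140,195,270,245)&(Z>.14)
rc(B,.176,"bar")
q=P[B]; print("bar3d",np.median(q,0),q[:,1].min(),q[:,1].max(), q[:,0].min(),q[:,0].max())
for n,b in [("big",box(375,185,450,255)),("small",box(390,257,450,315))]:
    mk=(b&(Z>.008)&(Z<.03)).astype(np.uint8); c=max(cv2.findContours(mk,0,1)[0],key=cv2.contourArea)
    (u,v),r=cv2.minEnclosingCircle(c); print(n,u,v,r,ray(u,v,m,.016),ray(u+r,v,m,.016))
for n,b in [("can",box(140,125,190,185)),("jar",box(435,150,475,190)),("coup",box(265,120,295,155))]:
    mk=b&(Z>.035); print(n,np.median(P[mk],0), P[mk].max(0))
a=cv2.resize(p[165:255,280:450],(800,424),interpolation=2); cv2.imwrite("pics/crop1.png",a)
```

```text
bench z 0.0008876126160368703
tray z hist [3897 1074  433   84   67  193   76   77    9    4    5   50    1]
tray lip 1626 mean [ 0.5230454  -0.01619504] rect ((0.5289866924285889, -0.021092332899570465), (0.22882665693759918, 0.24264898896217346), 0.5770857334136963) axis 130.4641
post 121 mean [ 0.53371394 -0.0342814 ] rect ((0.5353692173957825, -0.046508003026247025), (0.036229051649570465, 0.10350356996059418), 42.63209533691406) axis 126.92735
fin 58 mean [ 0.55658287 -0.05813022] rect ((0.5565890669822693, -0.05791323632001877), (0.010410211980342865, 0.044117607176303864), 37.535274505615234) axis 128.49681
bar 449 mean [0.4788091  0.31838974] rect ((0.47173458337783813, 0.3027932643890381), (0.11476732045412064, 0.346344530582428), 4.493393421173096) axis 87.43705
bar3d [0.47863264 0.31022035 0.17550584] 0.022118017136424216 0.4397272720454387 0.3703218774302128 0.4941139445703682
big 411.5628967285156 220.26515197753906 26.414691925048828 [ 0.48889421 -0.28758018  0.016     ] [ 0.48961739 -0.36849812  0.016     ]
small 420.1000061035156 285.29998779296875 20.930940628051758 [ 0.29376535 -0.3089354   0.016     ] [ 0.29423809 -0.37180727  0.016     ]
can [0.66283168 0.42371945 0.1614993 ] [0.69985454 0.46410457 1.34934894]
jar [ 0.63820661 -0.40790972  0.07831212] [0.67218333 0.02211802 1.34934894]
coup [0.74217993 0.11665566 0.05053379] [0.75947829 0.13275013 1.34934894]
```

View pics/crop1.png

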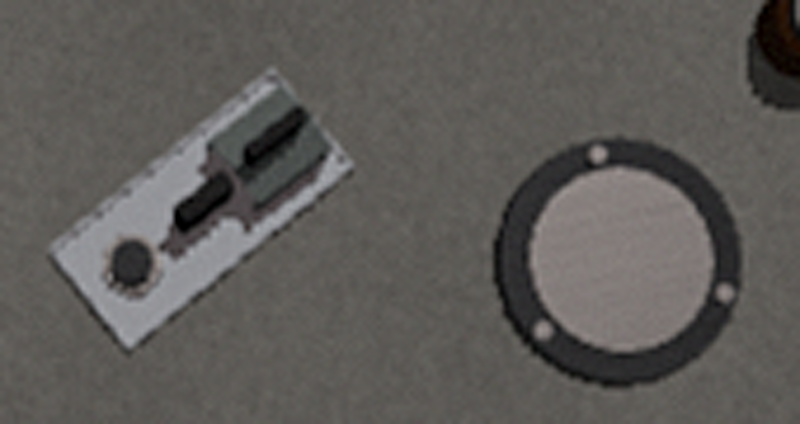

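The crop confirms it. The cover's fin is at crop pixel (275,137), the tray post at (203,200), the seat at (133,262), and the larger plate at (618,262). I still need a clean bar measurement, then I'll plan the approach.

```bash
cat >> h.py <<'E'
def plan(x,y,z,yawy,n):
    """rows (tool axes, shares) to TCP x,y,z with tool y axis at yawy deg, tool down, in n rows"""
    s=read_state(); r0=R.from_rotvec(s["tool_rot"]); a=np.radians(yawy)
    Y=np.array([np.cos(a),np.sin(a),0]); Zt=np.array([0,0,-1.]); r1=R.from_matrix(np.stack([np.cross(Y,Zt),Y,Zt],1))
    w=(r0.inv()*r1).as_rotvec()/n; D=(np.array([x,y,z])-s["ee_pos"])/n
    print("at",s["t"],s["ee_pos"].round(4),"yawy",np.degrees(np.arctan2(*r0.as_matrix()[1::-1,1])).round(1),"F",s["contact_force"].round(1),"open",s["opening"].round(4),"grip",s["grasp_force"])
    r=r0
    for i in range(n):
        print(list((r.inv().apply(D)/.06).round(2))+list((w/.12).round(2))); r=r*R.from_rotvec(w)
E
python3 - <<'E'
from h import *
z=np.load("top0.npz"); p,P,d=z['p'],z['P'],z['d']; m=camera_model("top"); Z=P[...,2]
b=np.zeros((400,640),bool); b[195:245,140:275]=1
B=b&(Z>.15)&(Z<.2); q=P[B]; 
v,u=np.nonzero(B); q=np.array([ray(a,c,m,.174)[:2] for a,c in zip(u,v)],np.float32)
k=np.percentile(q[:,1],[0,100]); print(len(q),cv2.minAreaRect(q),k, cv2.fitLine(q,cv2.DIST_HUBER,0,.001,.001).ravel())
plan(.5566,-.058,.2,38.5,13)
E
```

```text
412 ((0.4786287248134613, 0.32048434019088745), (0.2371947467327118, 0.016070837154984474), 86.26472473144531) [0.20227507 0.43870747] [0.06439359 0.99792457 0.47944027 0.32158688]Traceback (most recent call last):
  File "<stdin>", line 7, in <module>
  File "h.py", line 20, in plan
    print("at",s["t"],s["ee_pos"].round(4),"yawy",np.degrees(np.arctan2(*r0.as_matrix()[1::-1,1])).round(1),"F",s["contact_force"].round(1),"open",s["opening"].round(4),"grip",s["grasp_force"])
                                                                                                                                                   ^^^^^^^^^^^^^^^^^^
AttributeError: 'float' object has no attribute 'round'
```

```bash
sed -i 's/s\["opening"\].round(4)/round(s["opening"],4)/' h.py; python3 -c "
from h import *
plan(.5566,-.058,.2,38.5,13)"
```

```text
at 0.15 [0.2104 0.4804 0.2307] yawy 66.3 F [-0.2 -0.  -1. ] open 0.0855 grip 0.0
[np.float64(-0.68), np.float64(-0.45), np.float64(0.04), np.float64(-0.0), np.float64(0.0), np.float64(0.31)]
[np.float64(-0.7), np.float64(-0.43), np.float64(0.04), np.float64(-0.0), np.float64(0.0), np.float64(0.31)]
[np.float64(-0.72), np.float64(-0.4), np.float64(0.04), np.float64(-0.0), np.float64(0.0), np.float64(0.31)]
[np.float64(-0.73), np.float64(-0.37), np.float64(0.04), np.float64(-0.0), np.float64(0.0), np.float64(0.31)]
[np.float64(-0.74), np.float64(-0.35), np.float64(0.04), np.float64(-0.0), np.float64(0.0), np.float64(0.31)]
[np.float64(-0.76), np.float64(-0.32), np.float64(0.04), np.float64(-0.0), np.float64(0.0), np.float64(0.31)]
[np.float64(-0.77), np.float64(-0.29), np.float64(0.04), np.float64(-0.0), np.float64(0.0), np.float64(0.31)]
[np.float64(-0.78), np.float64(-0.26), np.float64(0.04), np.float64(-0.0), np.float64(0.0), np.float64(0.31)]
[np.float64(-0.79), np.float64(-0.23), np.float64(0.04), np.float64(-0.0), np.float64(0.0), np.float64(0.31)]
[np.float64(-0.8), np.float64(-0.2), np.float64(0.04), np.float64(-0.0), np.float64(0.0), np.float64(0.31)]
[np.float64(-0.8), np.float64(-0.17), np.float64(0.04), np.float64(-0.0), np.float64(0.0), np.float64(0.31)]
[np.float64(-0.81), np.float64(-0.14), np.float64(0.04), np.float64(-0.0), np.float64(0.0), np.float64(0.31)]
[np.float64(-0.81), np.float64(-0.11), np.float64(0.04), np.float64(-0.0), np.float64(0.0), np.float64(0.31)]
```

```bash
python3 -m handwheel '[[-0.68,-0.45,0,0,0,0.31],[-0.7,-0.43,0,0,0,0.31],[-0.72,-0.4,0,0,0,0.31],[-0.73,-0.37,0,0,0,0.31],[-0.74,-0.35,0,0,0,0.31],[-0.76,-0.32,0,0,0,0.31],[-0.77,-0.29,0,0,0,0.31],[-0.78,-0.26,0,0,0,0.31],[-0.79,-0.23,0,0,0,0.31],[-0.8,-0.2,0.1,0,0,0.31]]' 85 60
python3 -m handwheel '[[-0.8,-0.17,0.1,0,0,0.31],[-0.8,-0.14,0.1,0,0,0.31],[-0.8,-0.11,0.1,0,0,0.31],[0,0,0,0,0,0]]'
python3 - <<'E'
from h import *
plan(.5566,-.058,.125,38.5,3)
m=camera_model("wrist"); p,d=read_camera("wrist"); P=pts(d,m); np.savez("w1.npz",p=p,P=P); cv2.imwrite("pics/w1.png",p)
Z=P[...,2]; g=p.max(2)
for n,lo,hi,zz in [("post",.06,.072,.068),("fin",.09,.108,.1)]:
    mk=(Z>lo)&(Z<hi)&(g<70)&(np.hypot(P[...,0]-.54,P[...,1]+.04)<.1); q=P[mk][:,:2].astype(np.float32)
    v,u=np.nonzero(mk); print(n,len(q),cv2.minAreaRect(q) if len(q)>5 else "",u.mean(),v.mean())
E
```

```text
t: 1.4
ee_pos: [0.4793, 0.0657, 0.2255]
tool_rot: [1.203, 2.901, 0.001]
contact_force: [-0.1, -0.1, 0.0]
opening: 0.0853
grasp_force: 0.0
t: 1.9
ee_pos: [0.5592, -0.0582, 0.206]
tool_rot: [-1.367, -2.828, 0.001]
contact_force: [-0.1, 0.5, -0.2]
opening: 0.085
grasp_force: 0.0
at 1.9 [ 0.5592 -0.0582  0.206 ] yawy 38.4 F [-0.1  0.5 -0.2] open 0.085 grip 0.0
[np.float64(0.01), np.float64(-0.01), np.float64(0.45), np.float64(-0.0), np.float64(-0.0), np.float64(-0.0)]
[np.float64(0.01), np.float64(-0.01), np.float64(0.45), np.float64(-0.0), np.float64(-0.0), np.float64(-0.0)]
[np.float64(0.01), np.float64(-0.01), np.float64(0.45), np.float64(-0.0), np.float64(-0.0), np.float64(-0.0)]
post 546 ((0.5276175737380981, -0.024056460708379745), (0.012921847403049469, 0.054185036569833755), 39.64339065551758) 312.5567765567766 121.4065934065934
fin 235 ((0.5583716034889221, -0.0599096417427063), (0.008759396150708199, 0.04219990596175194), 38.40623474121094) 314.3063829787234 189.34893617021277
```

View pics/w1.png

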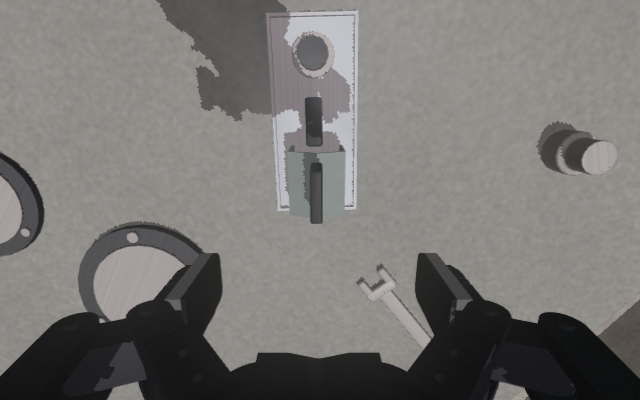

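The wrist view shows the fin at (315,190) between the open fingers, with the post at (313,121) beyond it. The top and wrist fin measurements agree across the fin. Next: descend and grip.

```bash
python3 -m handwheel '[[0.01,-0.03,0.5,0,0,0],[0,0,0.6,0,0,0],[0,0,0.6,0,0,0],[0,0,0.4,0,0,0],[0,0,0.15,0,0,0],[0,0,0,0,0,0]]'
python3 -m handwheel '[[0,0,0,0,0,0],[0,0,0,0,0,0],[0,0,0,0,0,0],[0,0,0,0,0,0],[0,0,0,0,0,0],[0,0,0,0,0,0],[0,0,0,0,0,0],[0,0,0,0,0,0]]' 0 50
```

```text
t: 2.7
ee_pos: [0.5558, -0.0555, 0.0724]
tool_rot: [-1.36, -2.831, 0.0]
contact_force: [-0.5, -0.4, 0.2]
opening: 0.0848
grasp_force: 0.0
t: 3.7
ee_pos: [0.5563, -0.0563, 0.0725]
tool_rot: [1.361, 2.831, -0.0]
contact_force: [-0.3, -1.4, 2.5]
opening: 0.0092
grasp_force: 53.3
```

```bash
python3 -m handwheel '[[0,0,-0.1,0,0,0],[0,0,-0.2,0,0,0],[0,0,-0.3,0,0,0],[0,0,-0.4,0,0,0],[0,0,-0.5,0,0,0],[0,0,-0.6,0,0,0],[0,0,-0.6,0,0,0],[0,0,-0.5,0,0,0],[0,0,-0.2,0,0,0],[0,0,0,0,0,0]]'
python3 - <<'E'
from h import *
np.set_printoptions(legacy='1.25')
plan(.4786,.3205,.277,-3.7,14)
p,d=read_camera("side"); cv2.imwrite("pics/s1.png",cv2.resize(p[60:300,220:480],(780,720))[:600])
E
```

```text
t: 4.95
ee_pos: [0.5566, -0.0562, 0.2769]
tool_rot: [1.361, 2.83, 0.001]
contact_force: [0.5, -0.4, -1.5]
opening: 0.0089
grasp_force: 52.8
at 4.95 [ 0.5566 -0.0562  0.2769] yawy 38.6 F [ 0.5 -0.4 -1.5] open 0.0089 grip 52.8237909078598
[0.41, 0.21, -0.0, 0.0, 0.0, 0.44]
[0.42, 0.19, -0.0, 0.0, 0.0, 0.44]
[0.43, 0.16, -0.0, 0.0, 0.0, 0.44]
[0.44, 0.14, -0.0, 0.0, 0.0, 0.44]
[0.44, 0.12, -0.0, 0.0, 0.0, 0.44]
[0.45, 0.09, -0.0, 0.0, 0.0, 0.44]
[0.45, 0.07, -0.0, 0.0, 0.0, 0.44]
[0.46, 0.05, -0.0, 0.0, 0.0, 0.44]
[0.46, 0.02, -0.0, 0.0, 0.0, 0.44]
[0.46, -0.0, -0.0, 0.0, 0.0, 0.44]
[0.46, -0.03, -0.0, 0.0, 0.0, 0.44]
[0.46, -0.05, -0.0, 0.0, 0.0, 0.44]
[0.45, -0.07, -0.0, 0.0, 0.0, 0.44]
[0.45, -0.1, -0.0, 0.0, 0.0, 0.44]
```

View pics/s1.png

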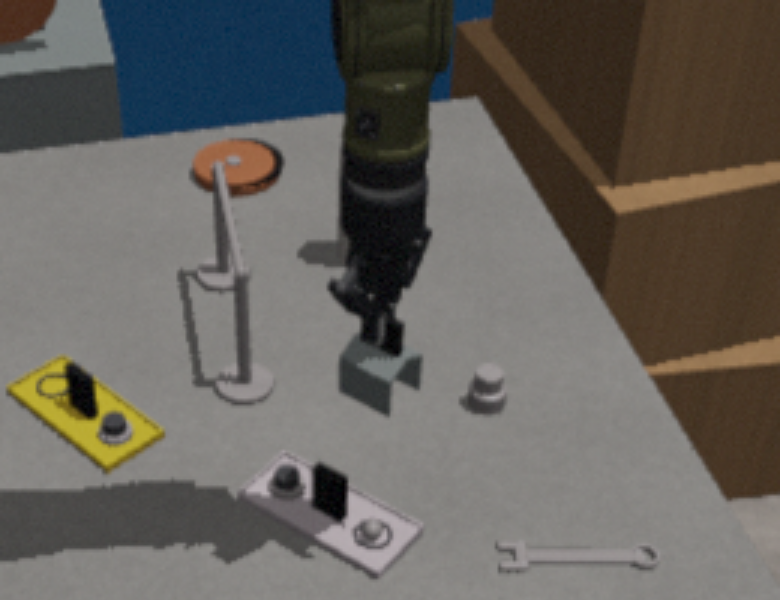

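The cover hangs level in the fingers at about (380,375), and the ball is in its ring at (372,530). Now over to the rail.

```bash
python3 -m handwheel '[[0.2,0.1,0,0,0,0.2],[0.41,0.21,0,0,0,0.44],[0.42,0.18,0,0,0,0.44],[0.43,0.16,0,0,0,0.44],[0.44,0.14,0,0,0,0.44],[0.44,0.11,0,0,0,0.44],[0.45,0.09,0,0,0,0.44],[0.45,0.07,0,0,0,0.44],[0.46,0.04,0,0,0,0.44],[0.46,0.02,0,0,0,0.44]]'
python3 -m handwheel '[[0.46,-0.01,0,0,0,0.44],[0.46,-0.03,0,0,0,0.44],[0.45,-0.06,0,0,0,0.44],[0.45,-0.08,0,0,0,0.44],[0.25,-0.05,0,0,0,0.24],[0,0,0,0,0,0],[0,0,0,0,0,0]]'
python3 - <<'E'
from h import *
np.set_printoptions(legacy='1.25')
plan(.4786,.3205,.277,-3.7,1)
# wrist view: bar and cover
m=camera_model("wrist"); p,d=read_camera("wrist"); P=pts(d,m); cv2.imwrite("pics/w2.png",p); np.savez("w2.npz",p=p,P=P)
Z=P[...,2]; B=(Z>.16)&(Z<.182)&(P[...,1]>.21)&(P[...,1]<.43)&(abs(P[...,0]-.479)<.03)
q=P[B][:,:2].astype(np.float32); print(len(q), cv2.fitLine(q,cv2.DIST_HUBER,0,.001,.001).ravel(), cv2.minAreaRect(q))
E
```

```text
t: 6.25
ee_pos: [0.5061, 0.2008, 0.2743]
tool_rot: [-2.02, -2.404, 0.005]
contact_force: [0.7, 1.1, -0.7]
opening: 0.0094
grasp_force: 52.8
t: 7.12
ee_pos: [0.4832, 0.3224, 0.2753]
tool_rot: [2.292, 2.149, -0.004]
contact_force: [0.2, -0.1, -1.3]
opening: 0.009
grasp_force: 52.8
at 7.125 [0.4832 0.3224 0.2753] yawy -3.7 F [ 0.2 -0.1 -1.3] open 0.009 grip 52.78131723403931
[-0.04, -0.08, -0.03, -0.01, 0.01, -0.0]
2546 [0.06705799 0.9977491  0.48468643 0.3806144 ] ((0.4832885265350342, 0.37575864791870117), (0.10923773050308228, 0.014736184850335121), 85.22089385986328)
```

View pics/w2.png

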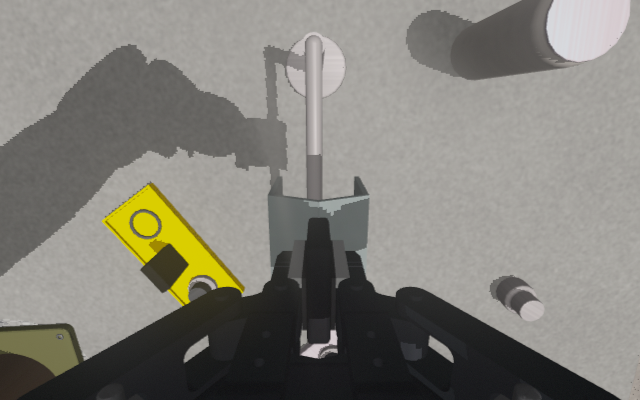

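The bar (315,100 to 315,200) runs straight into the cover's opening (270–368), and the wrist measurement puts it about 2.7 mm off. I'll correct that and lower.

```bash
python3 -m handwheel '[[0,-0.045,0.1,0,0,0],[0,0,0.3,0,0,0],[0,0,0.35,0,0,0],[0,0,0.35,0,0,0],[0,0,0.2,0,0,0],[0,0,0.09,0,0,0],[0,0,0,0,0,0],[0,0,0,0,0,0]]'
```

```text
t: 8.18
ee_pos: [0.4815, 0.3237, 0.1937]
tool_rot: [2.292, 2.148, 0.002]
contact_force: [-0.1, 0.5, -0.8]
opening: 0.0093
grasp_force: 52.8
```

```bash
python3 -m handwheel '[[0,0,0.04,0,0,0],[0,0,0.04,0,0,0],[0,0,0,0,0,0]]'; python3 -m handwheel '[[0,0,0.03,0,0,0],[0,0,0,0,0,0]]'
```

```text
t: 8.55
ee_pos: [0.4811, 0.3235, 0.1884]
tool_rot: [2.292, 2.148, 0.001]
contact_force: [-0.7, -0.1, -0.2]
opening: 0.0092
grasp_force: 53.1
t: 8.8
ee_pos: [0.4812, 0.3236, 0.1883]
tool_rot: [2.292, 2.148, 0.003]
contact_force: [-2.0, -1.8, 9.4]
opening: 0.0095
grasp_force: 54.4
```

Contact at the expected height. Release now.

```bash
python3 -m handwheel '[[0,0,-0.02,0,0,0],[0,0,0,0,0,0],[0,0,0,0,0,0],[0,0,0,0,0,0],[0,0,0,0,0,0],[0,0,0,0,0,0]]' 50
python3 -m handwheel '[[0,0,-0.1,0,0,0],[0,0,-0.3,0,0,0],[0,0,-0.4,0,0,0],[0,0,-0.4,0,0,0],[0,0,-0.4,0,0,0],[0,0,-0.2,0,0,0],[0,0,0,0,0,0]]'
python3 - <<'E'
from h import *
np.set_printoptions(legacy='1.25')
p,d=read_camera("side"); cv2.imwrite("pics/s2.png",cv2.resize(p[40:240,220:480],(780,600)))
plan(.5205,-.0127,.2,38.4,12)
m=camera_model("wrist"); p,d=read_camera("wrist"); cv2.imwrite("pics/w3.png",p)
E
```

```text
t: 9.55
ee_pos: [0.481, 0.3234, 0.1874]
tool_rot: [2.292, 2.148, -0.0]
contact_force: [0.2, 0.3, 0.1]
opening: 0.0496
grasp_force: 0.0
t: 10.42
ee_pos: [0.4814, 0.3237, 0.2964]
tool_rot: [2.292, 2.148, 0.003]
contact_force: [-0.1, 1.0, 0.2]
opening: 0.0499
grasp_force: 0.0
at 10.475 [0.481  0.3234 0.2953] yawy -3.7 F [-0.  -0.4 -0.9] open 0.05 grip 0.0
[-0.46, 0.09, 0.13, 0.0, -0.0, -0.51]
[-0.47, 0.06, 0.13, 0.0, -0.0, -0.51]
[-0.47, 0.03, 0.13, 0.0, -0.0, -0.51]
[-0.47, -0.0, 0.13, 0.0, -0.0, -0.51]
[-0.47, -0.03, 0.13, 0.0, -0.0, -0.51]
[-0.47, -0.06, 0.13, 0.0, -0.0, -0.51]
[-0.46, -0.09, 0.13, 0.0, -0.0, -0.51]
[-0.46, -0.11, 0.13, 0.0, -0.0, -0.51]
[-0.45, -0.14, 0.13, 0.0, -0.0, -0.51]
[-0.44, -0.17, 0.13, 0.0, -0.0, -0.51]
[-0.43, -0.2, 0.13, 0.0, -0.0, -0.51]
[-0.41, -0.22, 0.13, 0.0, -0.0, -0.51]
```

View pics/s2.png

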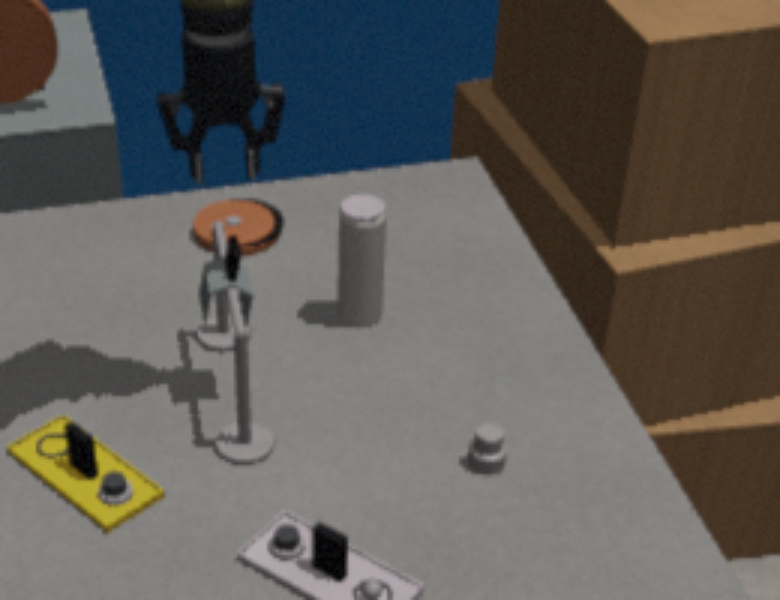

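The cover hangs astride the bar, upright, at about (227,290), and the fingers are clear of it. Back to the tray.

```bash
python3 -m handwheel '[[-0.46,0.09,0,0,0,-0.51],[-0.47,0.06,0,0,0,-0.51],[-0.47,0.03,0,0,0,-0.51],[-0.47,0,0,0,0,-0.51],[-0.47,-0.03,0,0,0,-0.51],[-0.47,-0.06,0.1,0,0,-0.51],[-0.46,-0.09,0.2,0,0,-0.51],[-0.46,-0.11,0.3,0,0,-0.51],[-0.45,-0.14,0.3,0,0,-0.51],[-0.44,-0.17,0.3,0,0,-0.51]]' 85
python3 -m handwheel '[[-0.43,-0.2,0.2,0,0,-0.51],[-0.41,-0.22,0.1,0,0,-0.51],[0,0,0,0,0,0],[0,0,0,0,0,0]]'
python3 - <<'E'
from h import *
np.set_printoptions(legacy='1.25')
m=camera_model("wrist"); p,d=read_camera("wrist"); P=pts(d,m)
m2=camera_model("top"); p2,d2=read_camera("top"); P2=pts(d2,m2)
for p,P in ((p,P),(p2,P2)):
    Z=P[...,2]; mk=(Z>.06)&(Z<.074)&(p.max(2)<80)&(np.hypot(P[...,0]-.521,P[...,1]+.014)<.04)
    q=P[mk][:,:2].astype(np.float32); print(len(q),cv2.minAreaRect(q) if len(q)>5 else "", len(q) and q.mean(0))
plan(.5205,-.0127,.028,38.4,4)
cv2.imwrite("pics/w4.png",p)
E
```

```text
t: 11.78
ee_pos: [0.514, 0.0417, 0.2217]
tool_rot: [-1.535, -2.739, 0.002]
contact_force: [-0.7, -0.2, -1.4]
opening: 0.085
grasp_force: 0.0
t: 12.28
ee_pos: [0.5207, -0.013, 0.205]
tool_rot: [-1.369, -2.826, 0.0]
contact_force: [-0.1, -0.1, 0.8]
opening: 0.0854
grasp_force: 0.0
101 ((0.5222444534301758, -0.01743917725980282), (0.012649421580135822, 0.03958486393094063), 39.63348388671875) [ 0.5163143  -0.01111771]
0  0
at 12.375 [ 0.5211 -0.0126  0.2055] yawy 38.4 F [-0.1  0.1 -0.4] open 0.0847 grip 0.0
[0.0, -0.0, 0.74, 0.0, -0.0, 0.0]
[0.0, -0.0, 0.74, 0.0, -0.0, 0.0]
[0.0, -0.0, 0.74, 0.0, -0.0, 0.0]
[0.0, -0.0, 0.74, 0.0, -0.0, 0.0]
```

```bash
python3 -m handwheel '[[-0.04,-0.02,0.4,0,0,0],[0,0,0.6,0,0,0],[0,0,0.7,0,0,0],[0,0,0.6,0,0,0],[0,0,0.4,0,0,0],[0,0,0.2,0,0,0],[0,0,0.07,0,0,0],[0,0,0,0,0,0],[0,0,0,0,0,0]]'
python3 -m handwheel '[[0,0,0,0,0,0],[0,0,0,0,0,0],[0,0,0,0,0,0],[0,0,0,0,0,0],[0,0,0,0,0,0]]' 22 20
python3 -m handwheel '[[0,0,0,0,0,0],[0,0,0,0,0,0],[0,0,0,0,0,0],[0,0,0,0,0,0],[0,0,0,0,0,0]]' 0 20
python3 -m handwheel '[[0,0,0,0,0,0],[0,0,0,0,0,0],[0,0,0,0,0,0]]' 0 90
```

```text
t: 13.5
ee_pos: [0.5227, -0.016, 0.0283]
tool_rot: [1.367, 2.826, 0.001]
contact_force: [0.4, -0.6, 0.2]
opening: 0.0854
grasp_force: 0.0
t: 14.12
ee_pos: [0.5217, -0.016, 0.0273]
tool_rot: [-1.368, -2.828, 0.0]
contact_force: [0.5, -0.2, -0.3]
opening: 0.0221
grasp_force: 0.0
t: 14.75
ee_pos: [0.5216, -0.0161, 0.0273]
tool_rot: [-1.368, -2.828, 0.001]
contact_force: [-0.8, -0.5, 2.1]
opening: 0.0137
grasp_force: 20.8
t: 15.12
ee_pos: [0.5219, -0.016, 0.0275]
tool_rot: [1.368, 2.828, 0.0]
contact_force: [-0.2, -0.8, 3.2]
opening: 0.0131
grasp_force: 88.5
```

Gripped. Lift slowly, with plenty of time in hand.

```bash
python3 -m handwheel '[[0,0,-0.04,0,0,0],[0,0,-0.08,0,0,0],[0,0,-0.14,0,0,0],[0,0,-0.2,0,0,0],[0,0,-0.22,0,0,0],[0,0,-0.22,0,0,0],[0,0,-0.22,0,0,0],[0,0,-0.22,0,0,0],[0,0,-0.2,0,0,0],[0,0,-0.16,0,0,0]]'
python3 -m handwheel '[[0,0,-0.12,0,0,0],[0,0,-0.08,0,0,0],[0,0,-0.04,0,0,0],[0,0,0,0,0,0],[0,0,0,0,0,0]]'
python3 - <<'E'
from h import *
np.set_printoptions(legacy='1.25')
p,d=read_camera("side"); m=camera_model("side"); P=pts(d,m); np.savez("s3.npz",p=p,P=P); cv2.imwrite("pics/s3.png",cv2.resize(p[80:280,240:500],(780,600)))
plan(.453,-.2425,.1475,38.4,20)
E
```

```text
t: 16.38
ee_pos: [0.5219, -0.016, 0.1302]
tool_rot: [1.368, 2.828, 0.0]
contact_force: [0.0, 0.7, -3.5]
opening: 0.013
grasp_force: 87.6
t: 17.0
ee_pos: [0.5215, -0.016, 0.1434]
tool_rot: [-1.368, -2.827, 0.001]
contact_force: [-0.0, 0.2, -4.0]
opening: 0.0131
grasp_force: 87.6
at 17.05 [ 0.5215 -0.016   0.1433] yawy 38.4 F [ 0.1  0.7 -4.3] open 0.013 grip 87.60170102119446
[-0.11, -0.16, -0.0, -0.0, -0.0, -0.0]
[-0.11, -0.16, -0.0, -0.0, -0.0, -0.0]
[-0.11, -0.16, -0.0, -0.0, -0.0, -0.0]
[-0.11, -0.16, -0.0, -0.0, -0.0, -0.0]
[-0.11, -0.16, -0.0, -0.0, -0.0, -0.0]
[-0.11, -0.16, -0.0, -0.0, -0.0, -0.0]
[-0.11, -0.16, -0.0, -0.0, -0.0, -0.0]
[-0.11, -0.16, -0.0, -0.0, -0.0, -0.0]
[-0.11, -0.16, -0.0, -0.0, -0.0, -0.0]
[-0.11, -0.16, -0.0, -0.0, -0.0, -0.0]
[-0.11, -0.16, -0.0, -0.0, -0.0, -0.0]
[-0.11, -0.16, -0.0, -0.0, -0.0, -0.0]
[-0.11, -0.16, -0.0, -0.0, -0.0, -0.0]
[-0.11, -0.16, -0.0, -0.0, -0.0, -0.0]
[-0.11, -0.16, -0.0, -0.0, -0.0, -0.0]
[-0.11, -0.16, -0.0, -0.0, -0.0, -0.0]
[-0.11, -0.16, -0.0, -0.0, -0.0, -0.0]
[-0.11, -0.16, -0.0, -0.0, -0.0, -0.0]
[-0.11, -0.16, -0.0, -0.0, -0.0, -0.0]
[-0.11, -0.16, -0.0, -0.0, -0.0, -0.0]
```

View pics/s3.png

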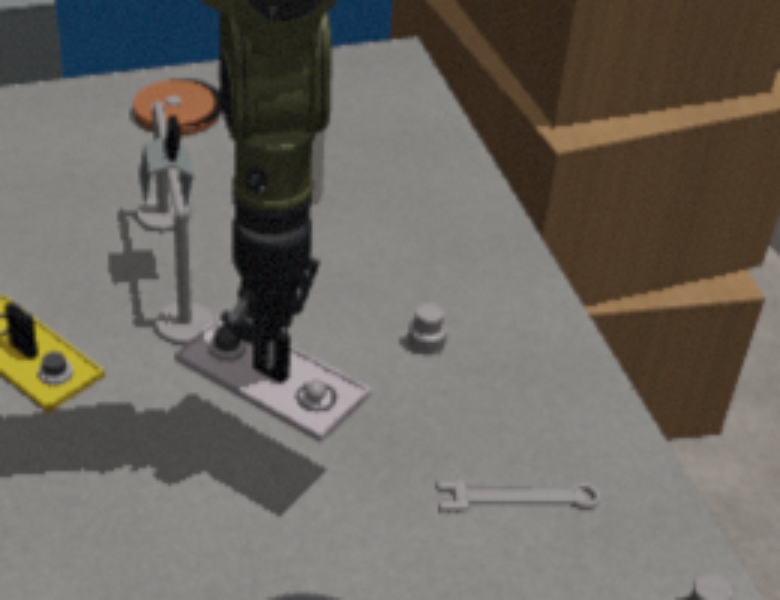

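The tray is lifted level with the ball in its ring at (317,393), and the cover is still hanging at (165,165). Now carry it smoothly over the plate.

```bash
python3 -m handwheel '[[-0.02,-0.03,0,0,0,0],[-0.04,-0.06,0,0,0,0],[-0.07,-0.1,0,0,0,0],[-0.09,-0.13,0,0,0,0],[-0.11,-0.16,0,0,0,0],[-0.11,-0.16,0,0,0,0],[-0.11,-0.16,0,0,0,0],[-0.11,-0.16,0,0,0,0],[-0.11,-0.16,0,0,0,0],[-0.11,-0.16,0,0,0,0]]'
python3 -m handwheel '[[-0.11,-0.16,0,0,0,0],[-0.11,-0.16,0,0,0,0],[-0.11,-0.16,0,0,0,0],[-0.11,-0.16,0,0,0,0],[-0.11,-0.16,0,0,0,0],[-0.11,-0.16,0,0,0,0],[-0.11,-0.16,0,0,0,0],[-0.11,-0.16,0,0,0,0],[-0.11,-0.16,0,0,0,0],[-0.11,-0.16,0,0,0,0]]'
python3 -m handwheel '[[-0.09,-0.13,0,0,0,0],[-0.07,-0.1,0,0,0,0],[-0.04,-0.06,0,0,0,0],[-0.02,-0.03,0,0,0,0],[0,0,0,0,0,0],[0,0,0,0,0,0],[0,0,0,0,0,0],[0,0,0,0,0,0]]'
python3 - <<'E'
from h import *
np.set_printoptions(legacy='1.25')
plan(.453,-.2425,.1434,38.4,1)
m=camera_model("top"); p,d=read_camera("top"); P=pts(d,m); Z=P[...,2]; 
mk=(Z>.128)&(Z<.165)&(np.hypot(P[...,0]-.489,P[...,1]+.288)<.022); q=P[mk]; print("ball ~",len(q),q[q[:,2]>q[:,2].max()-.008].mean(0),q[:,2].max())
dk=(Z>.119)&(Z<.129)&(np.hypot(P[...,0]-.453,P[...,1]+.2425)<.11); q=P[dk]; A=np.c_[q[:,:2],np.ones(len(q))]; print("deck plane",np.linalg.lstsq(A,q[:,2],rcond=None)[0][:2],np.median(q[:,2]))
a=cv2.resize(p[180:280,340:470],(650,500)); b=cv2.resize(p[180:280,150:280],(390,300)); cv2.imwrite("pics/t5.png",a)
p,d=read_camera("side"); cv2.imwrite("pics/s5.png",cv2.resize(p[60:360,220:480],(520,600)))
E
```

```text
t: 18.3
ee_pos: [0.4941, -0.1058, 0.1437]
tool_rot: [1.368, 2.828, 0.0]
contact_force: [0.3, -0.3, -5.7]
opening: 0.013
grasp_force: 87.6
t: 19.55
ee_pos: [0.4598, -0.2171, 0.1437]
tool_rot: [-1.368, -2.828, 0.0]
contact_force: [0.9, 0.4, -5.3]
opening: 0.0131
grasp_force: 87.6
t: 20.55
ee_pos: [0.4532, -0.2385, 0.1437]
tool_rot: [1.368, 2.828, -0.0]
contact_force: [0.2, -0.0, -3.6]
opening: 0.0127
grasp_force: 87.7
at 20.55 [ 0.4532 -0.2385  0.1437] yawy 38.4 F [ 0.2 -0.  -3.6] open 0.0127 grip 87.66637802124023
[-0.05, -0.04, 0.01, 0.0, 0.0, -0.0]Traceback (most recent call last):
  File "<stdin>", line 5, in <module>
    return umr_maximum(a, axis, None, out, keepdims, initial, where)
ValueError: zero-size array to reduction operation maximum which has no identity
```

```bash
python3 -m handwheel '[[-0.02,-0.02,0,0,0,0],[-0.03,-0.02,0,0,0,0],[0,0,0,0,0,0],[0,0,0,0,0,0],[0,0,0,0,0,0],[0,0,0,0,0,0],[0,0,0,0,0,0],[0,0,0,0,0,0]]'
python3 - <<'E'
from h import *
m=camera_model("side"); p,d=read_camera("side"); P=pts(d,m); Z=P[...,2]
near=np.hypot(P[...,0]-.489,P[...,1]+.288)<.03
q=P[near&(Z>.133)&(Z<.16)]; print("ball pts",len(q),q.mean(0) if len(q) else "")
q=P[(Z>.115)&(Z<.131)&(np.hypot(P[...,0]-.453,P[...,1]+.2425)<.12)]; print("deck",len(q),np.linalg.lstsq(np.c_[q[:,:2],np.ones(len(q))],q[:,2],rcond=None)[0][:2],np.median(q[:,2]))
c=P[(Z>.13)&(Z<.24)&(abs(P[...,1]-.32)<.1)&(abs(P[...,0]-.48)<.05)]; print("cover top z",c[:,2].max())
cv2.imwrite("pics/s6.png",cv2.resize(p[60:360,220:480],(520,600)))
E
```

```text
t: 21.6
ee_pos: [0.4531, -0.2425, 0.1437]
tool_rot: [-1.368, -2.828, -0.0]
contact_force: [0.2, 0.1, -4.9]
opening: 0.0127
grasp_force: 87.7
ball pts 56 [ 0.48769825 -0.29285294  0.14242248]
deck 1352 [0.00889708 0.00921328] 0.12587736489813
cover top z 0.1822282627454198
```

View pics/s6.png

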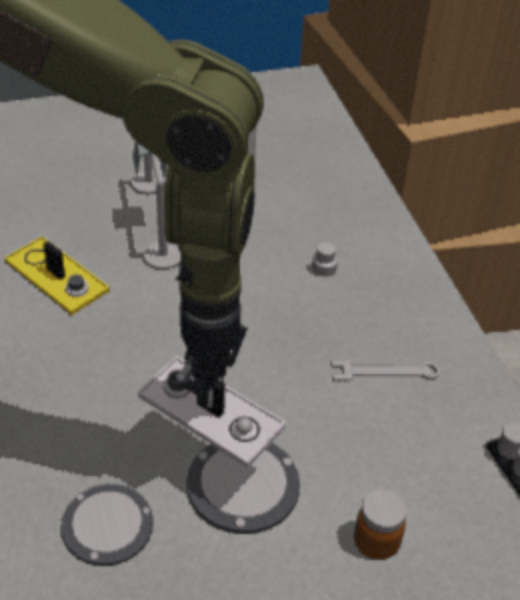

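The ball is in its ring at (243,427), about 5 mm from the plate's centre. The tray is level (about 0.01 rad) with its underside near 117 mm. The arm hides the cover, but its shadow at (127,216) shows it is still on the rail. Handing in.

```bash
python3 -c "
from rig import *
print(close_job())"
```

```text
the job is handed in; nothing more can be done
None
```

The job is handed in, result not reported: the cover was hung on the rail and released, and the tray is held still and level about 117 mm above the bench, ball in its pocket about 5 mm from the plate's centre; in the last picture the arm hid the cover, so only its shadow showed it still hanging.

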